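# Open the dial padlock and show it over the work tray

## Task

A dial padlock lies locked in its wooden nest on the goldsmith's bench. Turn its dial, click by click, until the pointed end of the grip bar clicks into the notch facing the small nub on the case; then, with the lock still lying in the nest, pull the shackle out to its stop. Then lift the open lock out and hold it, dial up, over the middle of the black tray, at least 10 cm above the bench, with the dial left at the nub and the shackle left open: finish while still holding it still there, and leave the other things on the bench alone.

Things in the scene. Friction and masses are not known exactly. Their poses are not given: they have to be found in the camera images.
- lock_center (a point): Centre of the loose padlock's steel case (whole lock about 0.25 kg), half-way up. Case 52 x 56 x 24 mm (x, y, z), lying flat, dial up (+z). Own +x points to the end where the shackle comes out. In the nest the centre is 26 mm and the top face 38 mm above the bench.
- nub (a point): The index nub: a 5 mm steel block on the case's top face by the middle of the shackle end, 22 mm from the case centre; it rises 4.5 mm above the face (point on its top).
- dial_grip (a point): On the dial's upright axis (through the case centre), half-way up the grip bar, 52 mm above the bench at the start. Dial: black knurled disc 36 mm across, top 5.5 mm above the case; on it an aluminium grip bar 10 mm thick, 17 mm high, from a blunt end (13 mm from the axis) to a pointed nose (18 mm). Own x points to the nose. Pinch the bar across from above, tips just clear of the disc.
- dial (a joint): Turn of the dial in rad, growing counter-clockwise seen from above; 0: the nose faces the nub. 15 click notches round the turn, 0.419 rad apart, one at 0; 0.06 to 0.1 N m turns it over a click, and when released it settles into the nearest notch. Starts 1 to 3 notches off on the plus side, so turn it clockwise. The shackle is blocked unless the dial is within 0.15 rad of 0.
- shackle (a joint): Travel of the shackle out of the case in m: 0 shut, 0.016 at its stop. Slides along the case's own +x with about 3 N friction once the dial is at 0 and stays where it is left; it cannot come off, so the lock can be lifted by it.
- shackle_grip (a point): Midway between the shackle's straight legs at the height of their axes (26 mm above the bench in the nest), 52 mm from the case centre along the case's +x when shut; moves with the shackle: a flat-lying U of 9 mm bright rod, 40 mm wide over the legs, 22 mm between them; legs straight for 40 mm from the case, crown ends 86 mm from the case centre. Can be gripped from above over both legs.
- nest: Fixed wooden block 68 x 72 mm (x, y), 14 mm thick, its top the lock's seat, with four low corner stops to 24 mm above the bench, 33 mm from its centre along x, 35 mm along y. They keep the lock (0.75 mm play) from turning and sliding; the middles of all sides are free. Origin: centre of its underside, on the bench; axes as the lock's.
- tray_center (a point): Centre of the black dimpled tray's floor, 5 mm above the bench. Tray fixed, 180 x 200 mm (own x, y), rim 18 mm high.
- jar_center (a point): Bystander: loose amber glass jar with white cap, 48 mm across, 70 mm high; point half-way up.
- bur_block_center (a point): Bystander: loose wooden block 50 x 90 x 30 mm with small burs standing in it (to 55 mm above the bench); point at the block's centre.
- brush_center (a point): Bystander: loose blue hand brush lying flat, 170 mm long along its own x (from -90 to +80 mm), 11 mm wide, 16 mm high; point near its middle, 4.5 mm above the bench.
There are look-alikes about, which are no part of the job. Of the things shaped like the nest, the wooden one is meant.

How it is judged:
On the way, in this order (a step that is already met when the one before it is completed fails the run):
1. the dial is turned to the notch facing the nub (within 0.15 rad of 0), lock in the nest, shackle still shut (value of joint dial between -0.15 and 0.15 rad and value of joint shackle below 0.004 m and distance between lock_center and nest below 0.034 m and height (world z) of lock_center below 0.034 m), for 0.2 s.
2. the shackle is pulled out to its stop (over 13 mm) with the lock in the nest (value of joint shackle above 0.013 m and value of joint dial between -0.25 and 0.25 rad and distance between lock_center and nest below 0.034 m and height (world z) of lock_center below 0.034 m), for 0.2 s.
At the end, for the whole second after the job is handed in: The fingers hold the lock still (under 0.05 m/s), nothing else carrying it: case centre over 95 mm above the bench and within 60 mm horizontally of the tray centre, dial face up within 0.4 rad, shackle out by over 11 mm, dial within 0.25 rad of the nub (value of joint shackle above 0.011 m and value of joint dial between -0.25 and 0.25 rad and height (world z) of lock_center above 0.095 m and horizontal distance between lock_center and tray_center below 0.06 m and angle between lock_center's own z axis and vertical below 0.4 rad and linear speed of lock below 0.05 m/s and contact force between the fingers and lock above 1 N and contact force between lock and tray below 0.1 N); the arm keeps its last pose, push and grip.
It fails at once if a bystander (jar, bur block or brush) was moved over 30 mm (distance of any of jar_center, bur_block_center, brush_center from where it was at the start of the episode above 0.03 m).
It also fails if it takes over 59 s, if anything falls off the work surface, if the arm or the gripper's body presses on something with over 40 N, if the wrist force passes 120 N, or if a joint passes its speed limit or range.

## Robot

A 6-joint arm with a two-finger parallel gripper is mounted at the origin on the work surface. World frame = base frame: x ahead of the robot, y to its left, z up, the work surface at z = 0. Lengths are in m, angles in rad, forces in N, time in s.
With the tool pointing down it reaches from about 0.375 to 0.925 m from the base axis. Payload 5.7 kg.
Tool frame: the origin (TCP) lies on the centre line of the jaws, within the pads' length; the fingertips stand 22 mm ahead of it and the grasp point (between the pads) lies 3 mm ahead of it; z points along the fingers, x is the direction in which the jaws open and shut, and the axes are right-handed (so a half turn about z gives the same grasp; the last joint's range is limited). The gripper opens to 88 mm and grips with 3 to 60 N. Pads are 20 mm wide; open, the fingers measure 115 mm over their backs; the gripper's body (75 mm by 178 mm) begins 61 mm behind the grasp point.
Start: joints at [1.014, 0.359, 1.51, -0, 1.272, -0.115], TCP at [0.257, 0.542, 0.217] pointing down, gripper open.
Joint ranges: [-2.97, 2.97], [-1.01, 2.36], [0.21, 2.38], [-0.96, 4.11], [0.2, 2.71], [-2.98, 2.98]. Speed limits (rad/s): [2.39, 2.39, 3.14, 3.14, 3.14, 3.14].

## Interface

Orientations are given as [roll, pitch, yaw] about the fixed x, y, z axes, in that order (R = Rz(yaw) Ry(pitch) Rx(roll)).
In Python, from bench import env, imaging, workorder gives the robot as it stands.
- The arm moves only by the tool arm_command, never from a script. Its argument "increments" is a list that holds one entry, the list of rows, each a list of 4 numbers: the shift along the tool's x, y, z in cm, then the turn about the tool's z in rad. A call has exactly 10 rows; each row shifts and turns the pose as measured when the row begins, along the tool's axes as they then stand; what a row does not reach is not made up. A row lasts 1/12 s, in which the tool goes at most 41.7 mm and 7.16 degrees, less where a joint would pass 70% of its speed; a pose out of reach is approached as far as the arm can. A call with a gripper value outside its range is refused whole. "gripper" is the opening, from 0 (shut) to 1 (fully open), set as the call begins (left out, the last holds). The fingers move at their own pace and stop on an object; "grip_force" is the grip in N (left out, the last holds). Time passes only in rows, so rows that do not move let the fingers close, or fill a call up. It gives the time, the measured TCP pose, the force and the opening at its end, in the units of the state.
- env.get_obs(): the state, without advancing time (a new reading comes with each control period).
- imaging.camera(name): name is "scene" or "top" or "wrist"; returns a dict with "frame" (480x640x3 uint8, red, green, blue), "depth" (480x640 float32, m along the optical axis (not along the pixel's ray), 0 where there is no reading), "intrinsics" (3x3 intrinsics, pixels), "dist" ([k1, k2, p1, p2, k3] as OpenCV has them; the pictures are not rectified), "view" (4x4, takes a point from world to camera coordinates); the wrist camera has in their place "tool_from_camera" (4x4, takes a point from camera to tool coordinates, whose origin is the TCP and whose axes are the tool frame's). Camera axes: x right, y down, z forward; pixel columns grow to the right and rows downward; lengths in m; the calibration is good to about 2 mm. A picture is of the moment at which its call begins: read the wrist's pose just before it.
- workorder.close_job(): hands the job in, once; it reports no verdict.
Trained networks look in the newest picture that a camera, given by its name, has taken for a name from the list of things; names that differ only in an ending like _2 or _b are one class to them, and where a whole thing is asked for, a point or a joint stands for the part that bears it (a point fixed in the world has none). Each returns a list of dicts, best first, with "confidence" (0 to 1); they miss things now and then, are a little off and sometimes report something else, mostly with a low value. They report only what shows in the picture. A call takes as long as a camera call. They do not tell look-alikes from the thing itself.
- imaging.trace(label, camera): "mask" (480x640 bool, what is visible of it) and "at" ([column, row] in pixels, amid what is visible of it).
- imaging.landmark_of(label, camera): "at" ([column, row] in pixels: a listed point, or the origin of a listed thing).
The state is a dict: "time_s": time; "qpos": joint angles; "qd": joint speeds; "effort": joint torques, N m; "position": TCP position; "tcp_rot": TCP orientation; "contact_force": force on the tool from outside, world axes, zero at the start; "torque": the same for the moment, N m; "finger_gap": finger opening in m.
Only numpy, scipy, OpenCV 4.12 (cv2) and the standard library are available. Lean on these libraries where they do the work, as an engineer would, in place of code of your own. Each camera call takes 0.05 s, during which the arm holds its last target.

## Working session

There is one attempt and no reset: what is moved stays moved. The work goes in short steps, Python scripts to look and compute and a tool call to move; the robot and the scene stay as the last step left them, time stands still between calls to the robot, and variables do not carry over. Pictures are saved under pics/ and viewed, and the job is handed in when it is done.

Besides the shell and the picture viewer there is one more tool, called after ">>>" in YAML: its name, and indented under it one key for each argument. arm_command: Moves the arm, as the interface text tells. Its arguments: {"type":"object","properties":{"increments":{"type":"array","items":{"type":"array","items":{"type":"array","items":{"type":"number"}}}},"gripper":{"type":"number"},"grip_force":{"type":"number"}},"required":["increments"]}

```bash
ls; mkdir -p pics; python3 - <<'E'
from bench import env, imaging, workorder
import cv2
o=env.get_obs(); print({k:o[k] for k in('time_s','position','tcp_rot','finger_gap','contact_force')})
for c in('scene','top'):
    d=imaging.camera(c); cv2.imwrite(f'pics/{c}0.png',d['frame'][:,:,::-1])
    print(c,d['intrinsics'],d['dist'],d['view'])
    for n in('lock_center','nub','dial_grip','shackle_grip','nest','tray_center','jar_center','bur_block_center','brush_center'):
        print(n,[(r['at'],round(r['confidence'],2)) for r in imaging.landmark_of(n,c)][:4])
E
```

```text
pics
{'time_s': 0.0, 'position': array([0.25616872, 0.54177054, 0.2164058 ]), 'tcp_rot': array([-3.14140448e+00,  1.85103030e-03,  1.12900694e+00]), 'finger_gap': 0.0880011229331102, 'contact_force': array([ 0.5475291 ,  0.72138846, -0.51278804])}
scene [[601.5750627    0.         324.04003487]
 [  0.         601.5750627  249.23447512]
 [  0.           0.           1.        ]] [0.00917379 0.         0.         0.         0.        ] [[-0.02945963  0.99933817  0.02133917  0.0746661 ]
 [ 0.70415076  0.03590029 -0.70914235 -0.34588905]
 [-0.7094391  -0.00586508 -0.70474234  1.48672781]
 [ 0.          0.          0.          1.        ]]
lock_center [([305.4, 233.0], 0.82)]
nub [([293.8, 233.9], 0.66)]
dial_grip [([302.3, 219.9], 0.75)]
shackle_grip [([285.3, 245.0], 0.86)]
nest [([300.6, 237.2], 0.97), ([326.0, 194.6], 0.63)]
tray_center [([482.2, 285.5], 0.82), ([145.2, 269.6], 0.58)]
jar_center [([406.3, 376.0], 0.85), ([301.9, 221.8], 0.63)]
bur_block_center [([235.0, 382.5], 0.92)]
brush_center [([141.8, 270.0], 0.87)]
top [[483.87436584   0.         321.51926286]
 [  0.         483.87436584 230.16638063]
 [  0.           0.           1.        ]] [-0.03597254  0.          0.          0.          0.        ] [[ 1.86087218e-02 -9.99826457e-01  8.78012119e-04 -6.44873989e-02]
 [-9.90322827e-01 -1.85526210e-02 -1.37537262e-01  5.66186580e-01]
 [ 1.37529683e-01  1.68987720e-03 -9.90496204e-01  8.79978984e-01]
 [ 0.00000000e+00  0.00000000e+00  0.00000000e+00  1.00000000e+00]]
lock_center [([342.5, 276.1], 0.62)]
nub [([350.1, 268.5], 0.8)]
dial_grip [([345.7, 283.2], 0.84)]
shackle_grip [([359.1, 259.7], 0.67), ([487.7, 235.4], 0.6)]
nest [([323.4, 356.0], 0.9), ([341.3, 282.6], 0.62)]
tray_center [([177.7, 229.7], 0.84)]
jar_center [([257.1, 118.7], 0.65)]
bur_block_center [([388.7, 122.7], 0.68), ([360.9, 260.5], 0.46)]
brush_center [([487.6, 238.7], 0.68)]
```

View pics/scene0.png

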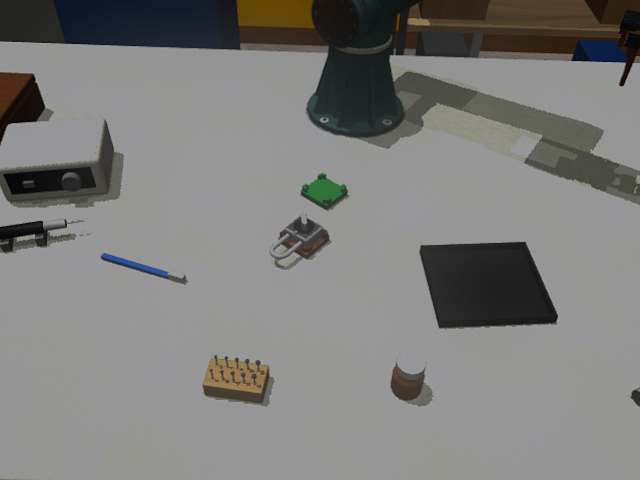

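View pics/top0.png

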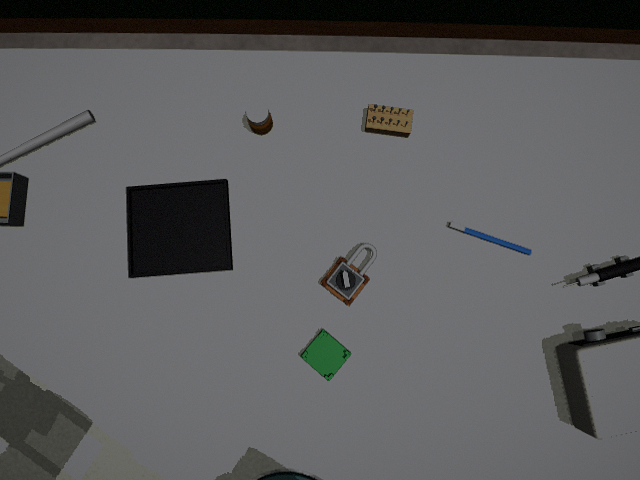

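The scene view shows the lock in the wooden nest at (303,235) scene / (345,278) top. The possible mix-ups are:
- **Nest:** the green empty nest at (325,190) / (325,354) is the look-alike; the wooden one is meant.
- **Tray:** black, at (485,284) / (179,229); the second tray hit at (145,270) is actually the brush.
- **Shackle and jar:** the second shackle hit (488,235 top) is also the brush, and the second jar hit (302,222 scene) is the dial.

Next I'll check the lock in a close crop and measure.

```bash
cat > h.py <<'E'
from bench import env, imaging, workorder
import cv2, numpy as np
from scipy.spatial.transform import Rotation as R
def pose():
    o=env.get_obs(); T=np.eye(4); T[:3,:3]=R.from_euler('xyz',o['tcp_rot']).as_matrix(); T[:3,3]=o['position']; return o,T
def cam(c):
    o,T=pose(); d=imaging.camera(c)
    d['c2w']=np.linalg.inv(d['view']) if 'view' in d else T@d['tool_from_camera']
    return d
def ray(d,px):
    u=cv2.undistortPoints(np.array([[px]],float),d['intrinsics'],np.array(d['dist']))[0,0]
    r=d['c2w'][:3,:3]@np.array([u[0],u[1],1]); return d['c2w'][:3,3],r
def atz(d,px,z):
    c,r=ray(d,px); return c+r*(z-c[2])/r[2]
def crop(d,x0,y0,w,h,s,fn):
    cv2.imwrite(fn,cv2.resize(d['frame'][y0:y0+h,x0:x0+w,::-1],None,fx=s,fy=s,interpolation=cv2.INTER_CUBIC))
def tri(obs):
    A=np.zeros((3,3));b=np.zeros(3)
    for d,px in obs:
        c,r=ray(d,px); r/=np.linalg.norm(r); P=np.eye(3)-np.outer(r,r); A+=P;b+=P@c
    return np.linalg.solve(A,b)
E
python3 - <<'E'
from h import *
zs=dict(lock_center=.026,nub=.0425,dial_grip=.052,shackle_grip=.026,tray_center=.005,jar_center=.035,bur_block_center=.015,brush_center=.0045,nest=0)
for c in('scene','top'):
    d=cam(c)
    for n,z in zs.items():
        print(c,n,[atz(d,r['at'],z).round(4) for r in imaging.landmark_of(n,c)[:2]])
    if c=='top':crop(d,305,230,90,80,7,'pics/topc.png')
    else: crop(d,255,190,100,90,6,'pics/scc.png')
E
```

```text
scene lock_center [array([ 0.4842, -0.1009,  0.026 ])]
scene nub [array([ 0.4973, -0.1145,  0.0425])]
scene dial_grip [array([ 0.4734, -0.0968,  0.052 ])]
scene shackle_grip [array([ 0.5163, -0.1328,  0.026 ])]
scene tray_center [array([0.5726, 0.2275, 0.005 ])]
scene jar_center [array([0.7877, 0.075 , 0.035 ])]
scene bur_block_center [array([ 0.8017, -0.1865,  0.015 ]), array([ 0.4834, -0.0991,  0.015 ])]
scene brush_center [array([ 0.5685, -0.3863,  0.0045])]
scene nest [array([ 0.3412, -0.0633,  0.    ]), array([ 0.4649, -0.1023,  0.    ])]
top lock_center [array([ 0.4752, -0.0944,  0.026 ])]
top nub [array([ 0.4936, -0.1146,  0.0425])]
top dial_grip [array([ 0.4725, -0.0928,  0.052 ])]
top shackle_grip [array([ 0.506 , -0.1263,  0.026 ])]
top tray_center [array([0.5721, 0.2269, 0.005 ])]
top jar_center []
top bur_block_center []
top brush_center [array([ 0.5656, -0.3792,  0.0045]), array([0.5694, 0.2269, 0.0045])]
top nest [array([ 0.4718, -0.0928,  0.    ]), array([ 0.3331, -0.064 ,  0.    ])]
```

```bash
python3 - <<'E'
import cv2,numpy as np
a=cv2.imread('pics/topc.png');b=cv2.imread('pics/scc.png');a=cv2.resize(a,(400,356));b=cv2.resize(b,(395,356));cv2.imwrite('pics/cc.png',np.hstack([a,b]))
E
```

```text
(no output)
```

View pics/cc.png

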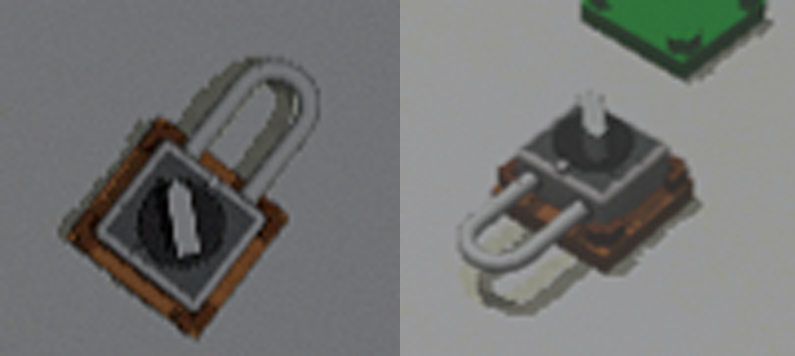

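The crop confirms the choice: lock in the wooden nest, shackle towards (+x,-y), yaw about -0.8, nose about 2 notches on the plus side. I'm moving over it.

>>> arm_command:
  increments:
    - [[-2.8,2.6,0,0],[-2.8,2.6,0,0],[-2.8,2.6,0,0],[-2.8,2.6,0,0],[-2.8,2.6,0,0],[-2.8,2.6,0,0],[-2.8,2.6,0,0],[-2.8,2.6,0,0],[-2.8,2.6,0,0],[-2.8,2.6,0,0]]
  gripper: 1

```text
time_s: 2.83
position: [0.3756, 0.1728, 0.2164]
tcp_rot: [3.14, -0.009, 1.142]
contact_force: [0.7, 0.1, 0.5]
finger_gap: 0.0877
```

```bash
cat >> h.py <<'E'
def go(target,yaw=None):
    o,T=pose(); p=np.linalg.inv(T)@np.r_[target,1]; print('t',round(o['time_s'],2),'pos',o['position'].round(4),'rot',o['tcp_rot'].round(3),'gap',round(o['finger_gap'],4),'F',o['contact_force'].round(1),'| tool shift cm',(p[:3]*100).round(2), 'turn', None if yaw is None else round(-(yaw-o['tcp_rot'][2]),3))
E
python3 - <<'E'
from h import *
go([.475,-.095,.2165],1.6)
d=imaging.camera('wrist');print(d['tool_from_camera'].round(3),d['intrinsics'])
E
```

```text
t 2.83 pos [0.3756 0.1728 0.2164] rot [ 3.14  -0.009  1.142] gap 0.0877 F [0.7 0.1 0.5] | tool shift cm [-20.22  20.18  -0.15] turn -0.458
[[ 1.    -0.002  0.    -0.   ]
 [ 0.002  0.962  0.272 -0.074]
 [-0.001 -0.272  0.962 -0.168]
 [ 0.     0.     0.     1.   ]] [[409.88935971   0.         320.56312975]
 [  0.         409.88935971 233.27008839]
 [  0.           0.           1.        ]]
```

>>> arm_command:
  increments:
    - [[-2.4,1.5,0,-0.046],[-2.4,1.5,0,-0.046],[-2.4,1.5,0,-0.046],[-2.4,1.5,0,-0.046],[-2.4,1.5,0,-0.046],[-2.4,1.5,0,-0.046],[-2.4,1.5,0,-0.046],[-2.4,1.5,0,-0.046],[-2.4,1.5,0,-0.046],[-2.4,1.5,0,-0.046]]

```text
time_s: 3.72
position: [0.4729, -0.1095, 0.2185]
tcp_rot: [3.129, -0.004, 1.614]
contact_force: [0.4, 0.5, -0.3]
finger_gap: 0.0878
```

```bash
python3 - <<'E'
from h import *
go([.475,-.095,.2165],1.6)
d=cam('wrist'); cv2.imwrite('pics/w1.png',d['frame'][:,:,::-1])
for n,z in dict(lock_center=.026,nub=.0425,dial_grip=.052,shackle_grip=.026,nest=0).items():
    print(n,[(r['at'],round(r['confidence'],2),atz(d,r['at'],z).round(4)) for r in imaging.landmark_of(n,'wrist')[:2]])
E
```

```text
t 3.72 pos [ 0.4729 -0.1095  0.2185] rot [ 3.129 -0.004  1.614] gap 0.0878 F [ 0.4  0.5 -0.3] | tool shift cm [1.44 0.27 0.21] turn 0.014
lock_center [([329.8, 204.5], 0.93, array([ 0.476 , -0.1007,  0.026 ]))]
nub [([315.7, 225.2], 0.74, array([ 0.4912, -0.1126,  0.0425]))]
dial_grip [([330.4, 211.7], 0.69, array([ 0.4764, -0.1008,  0.052 ]))]
shackle_grip [([295.2, 245.4], 0.91, array([ 0.5159, -0.1307,  0.026 ]))]
nest [([375.5, 40.8], 0.66, array([ 0.333 , -0.0665,  0.    ])), ([326.7, 204.6], 0.6, array([ 0.482 , -0.1027,  0.    ]))]
```

View pics/w1.png

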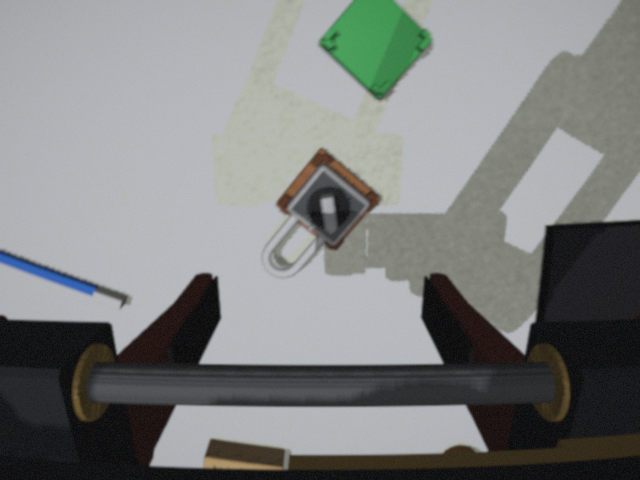

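The wrist view shows the lock at (328,205), nose end of the bar at about (326,196), shackle towards lower left, and the green nest empty at (377,45). I'm centring and going lower for a precise look.

>>> arm_command:
  increments:
    - [[0.2,0.03,0.9,0],[0.2,0.03,0.9,0],[0.2,0.03,0.9,0],[0.2,0.03,0.9,0],[0.2,0.03,0.9,0],[0.2,0.03,0.9,0],[0,0.0,0.9,0],[0,0.0,0.9,0],[0,0.0,0.9,0],[0,0,0,0]]

```text
time_s: 4.85
position: [0.469, -0.0859, 0.1269]
tcp_rot: [3.136, -0.008, 1.618]
contact_force: [-0.4, 0.3, 1.4]
finger_gap: 0.0877
```

```bash
python3 - <<'E'
from h import *
go([.475,-.097,.1],1.6)
d=cam('wrist'); crop(d,220,150,200,150,4,'pics/w2.png')
import pickle; pickle.dump(d,open('w2.pkl','wb'))
for n,z in dict(lock_center=.026,nub=.0425,dial_grip=.052,shackle_grip=.026).items():
    print(n,[(r['at'],round(r['confidence'],2),atz(d,r['at'],z).round(4)) for r in imaging.landmark_of(n,'wrist')[:2]])
E
```

```text
t 4.85 pos [ 0.469  -0.0859  0.1269] rot [ 3.136 -0.008  1.618] gap 0.0877 F [-0.4  0.3  1.4] | tool shift cm [-1.16  0.53  2.69] turn 0.018
lock_center [([296.0, 235.9], 0.7, array([ 0.4742, -0.1021,  0.026 ]))]
nub [([272.3, 270.1], 0.93, array([ 0.4934, -0.1164,  0.0425]))]
dial_grip [([293.8, 249.5], 0.73, array([ 0.4753, -0.1022,  0.052 ]))]
shackle_grip [([295.4, 249.6], 0.38, array([ 0.484 , -0.1022,  0.026 ]))]
```

View pics/w2.png

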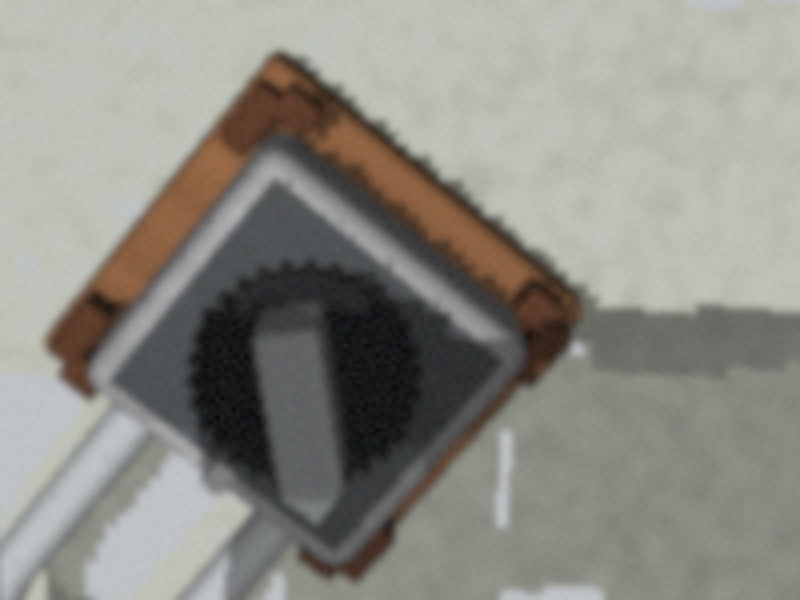

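```bash
python3 - <<'E'
from h import *
import pickle; d=pickle.load(open('w2.pkl','rb'))
f=lambda x,y,z: atz(d,(220+x/4,150+y/4),z)
c=np.array([f(*p,.0365) for p in[(275,145),(95,365),(340,555),(525,350)]])
print(c.round(4),c.mean(0).round(4),[np.linalg.norm(c[i]-c[(i+1)%4]).round(4) for i in range(4)])
for i,j in((0,1),(3,2),(1,2),(0,3)):
    v=c[j]-c[i];print(i,j,np.arctan2(v[1],v[0]).round(3))
n=f(318,522,.0605);b=f(288,330,.0605);print('nose',n,'blunt',b,np.linalg.norm(n-b),np.arctan2(*(n-b)[1::-1]))
# disc centre from knurl extents at z .0435
print('disc',f(306,372,.0435)); print('nub',f(213,478,.0425))
# depth check
for x,y in((130,370),(400,250),(300,420)):
    print(d['depth'][150+y//4,220+x//4], )
    u=(220+x/4,150+y/4);o,r=ray(d,u);print((o+r*d['depth'][150+y//4,220+x//4]).round(4))
E
```

```text
[[ 0.4383 -0.1072  0.0365]
 [ 0.4762 -0.1361  0.0365]
 [ 0.5084 -0.0945  0.0365]
 [ 0.4706 -0.0653  0.0365]] [ 0.4734 -0.1008  0.0365] [np.float64(0.0476), np.float64(0.0526), np.float64(0.0478), np.float64(0.0529)]
0 1 -0.651
3 2 -0.656
1 2 0.912
0 3 0.916
nose [ 0.49241526 -0.09773823  0.0605    ] blunt [ 0.46185525 -0.10313907  0.0605    ] 0.031033582559532966 0.17492265581302224
disc [ 0.47368103 -0.10092978  0.0435    ]
nub [ 0.49293357 -0.11573058  0.0425    ]
0.2668213
[ 0.4758 -0.1298  0.0397]
0.26451775
[ 0.4545 -0.0866  0.0369]
0.24677287
[ 0.4757 -0.1009  0.0612]
```

Lock axis is at (0.4736, -0.1009), lock yaw -0.655, bar angle 0.175, so the dial is at 0.83, i.e. 2 notches. Sizes and heights fit. Moving over the dial.

>>> arm_command:
  increments:
    - [[-0.3,0.08,0.6,-0.03],[-0.3,0.08,0.6,-0.03],[-0.3,0.08,0.6,-0.03],[-0.3,0.08,0.6,-0.03],[-0.3,0.08,0.6,-0.02],[0,0,0.5,0],[0,0,0,0],[0,0,0,0],[0,0,0,0],[0,0,0,0]]
  gripper: 0.5

```text
time_s: 5.93
position: [0.4823, -0.1033, 0.099]
tcp_rot: [3.119, 0.002, 1.762]
contact_force: [-0.6, -0.3, 0.8]
finger_gap: 0.0439
```

```bash
python3 - <<'E'
from h import *
go([.4736,-.1009,.068],1.754)
d=cam('wrist'); crop(d,200,180,240,180,3.3,'pics/w3.png')
import pickle; pickle.dump(d,open('w3.pkl','wb'))
E
```

```text
t 5.93 pos [ 0.4823 -0.1033  0.099 ] rot [3.119e+00 2.000e-03 1.762e+00] gap 0.0439 F [-0.6 -0.3  0.8] | tool shift cm [ 0.41 -0.88  3.08] turn 0.008
```

View pics/w3.png

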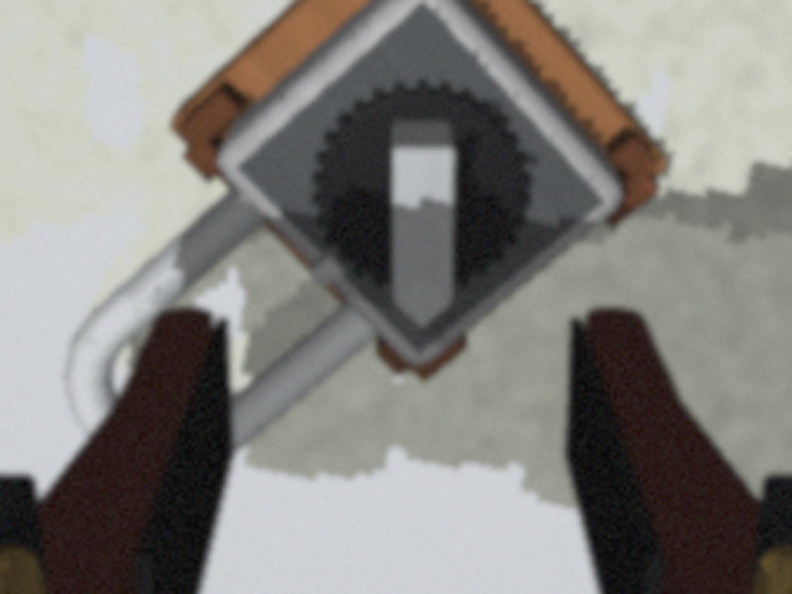

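```bash
python3 - <<'E'
from h import *
import pickle; d=pickle.load(open('w3.pkl','rb'))
f=lambda x,y,z: atz(d,(200+x/3.3,180+y/3.3),z)
print('disc',f(423,192,.0435)); n=f(424,322,.0605);b=f(424,146,.0605);print(n,b,np.arctan2(*(n-b)[1::-1]))
c=np.array([f(*p,.0365) for p in[(425,0),(222,160),(420,357),(620,205)]]);print(c.mean(0),[np.linalg.norm(c[i]-c[(i+1)%4]).round(4) for i in range(4)])
for q in ([.4736,-.1009,.068],f(423,192,.0435)*[1,1,0]+[0,0,.068]): go(q,1.754)
E
```

```text
disc [ 0.47489468 -0.10097667  0.0435    ]
[ 0.49155567 -0.09780146  0.0605    ] [ 0.46210394 -0.10362857  0.0605    ] 0.19533016187273672
[ 0.47567575 -0.10083613  0.0365    ] [np.float64(0.0457), np.float64(0.0518), np.float64(0.0463), np.float64(0.0508)]
t 5.98 pos [ 0.4824 -0.1033  0.099 ] rot [3.119e+00 2.000e-03 1.762e+00] gap 0.0441 F [-0.4 -0.9 -0.2] | tool shift cm [ 0.41 -0.88  3.08] turn 0.008
t 5.98 pos [ 0.4824 -0.1033  0.099 ] rot [3.119e+00 2.000e-03 1.762e+00] gap 0.0441 F [-0.4 -0.9 -0.2] | tool shift cm [ 0.38 -0.76  3.08] turn 0.008
```

>>> arm_command:
  increments:
    - [[0.13,-0.27,0.4,0],[0.13,-0.27,0.4,0],[0.13,-0.26,0.4,0],[0,0,0.3,0],[0,0,0,0],[0,0,0,0],[0,0,0,0],[0,0,0,0],[0,0,0,0],[0,0,0,0]]

```text
time_s: 6.82
position: [0.473, -0.1004, 0.0825]
tcp_rot: [3.119, 0.002, 1.762]
contact_force: [0.1, 0.6, -0.6]
finger_gap: 0.0439
```

```bash
python3 - <<'E'
from h import *
go([.4743,-.101,.068],1.76)
E
```

```text
t 6.82 pos [ 0.473  -0.1004  0.0825] rot [3.119e+00 2.000e-03 1.762e+00] gap 0.0439 F [ 0.1  0.6 -0.6] | tool shift cm [-0.08  0.09  1.45] turn 0.002
```

>>> arm_command:
  increments:
    - [[0,0.05,0.4,0],[-0.05,0.04,0.4,0],[0,0,0.4,0],[0,0,0.2,0],[0,0,0,0],[0,0,0,0],[0,0,0,0],[0,0,0,0],[0,0,0,0],[0,0,0,0]]

```text
time_s: 7.65
position: [0.4747, -0.1009, 0.067]
tcp_rot: [3.119, 0.002, 1.762]
contact_force: [-0.4, -0.0, -0.6]
finger_gap: 0.044
```

>>> arm_command:
  increments:
    - [[0,0,0,0],[0,0,0,0],[0,0,0,0],[0,0,0,0],[0,0,0,0],[0,0,0,0],[0,0,0,0],[0,0,0,0],[0,0,0,0],[0,0,0,0]]
  gripper: 0
  grip_force: 25

```text
time_s: 8.48
position: [0.4751, -0.101, 0.0675]
tcp_rot: [3.118, 0.003, 1.762]
contact_force: [0.2, 0.4, 0.0]
finger_gap: 0.0006
```

```bash
python3 - <<'E'
from h import *
go([.4743,-.101,.068],.916)
print(env.get_obs()['torque'])
d=cam('wrist'); crop(d,200,180,240,180,3.3,'pics/w4.png')
E
```

```text
t 8.48 pos [ 0.4751 -0.101   0.0675] rot [3.118e+00 3.000e-03 1.762e+00] gap 0.0006 F [0.2 0.4 0. ] | tool shift cm [ 0.01 -0.08 -0.06] turn 0.846
[ 0.037587    0.04157889 -0.00648609]
```

View pics/w4.png

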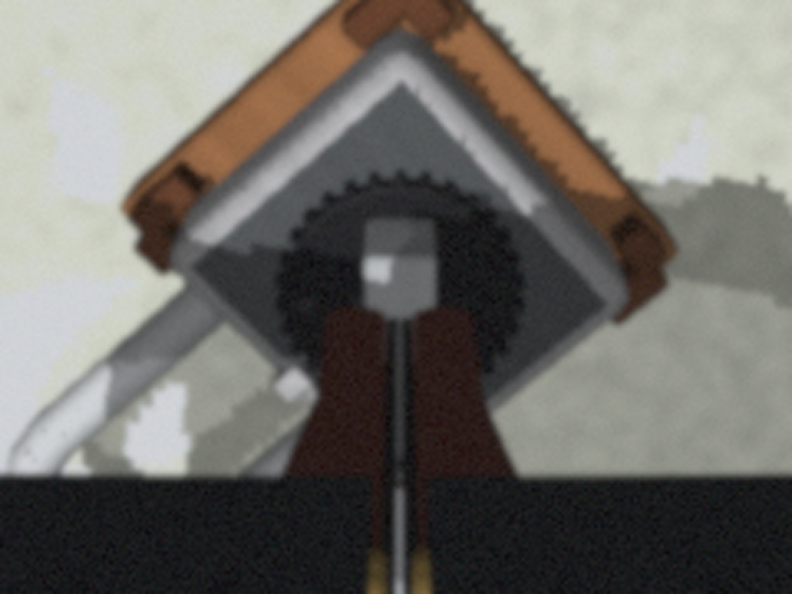

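The fingers closed fully (gap 0.6 mm) and seem to sit above the bar. The picture shows the fingertips around (400,310) over the bar. I'll check the tip's position with the depth image.

```bash
python3 - <<'E'
from h import *
o,T=pose(); d=cam('wrist')
for x,y in((350,320),(360,340),(460,320),(450,360),(440,420),(400,300),(400,270),(375,250),(420,290),(240,200),(300,220)):
    u=(200+x/3.3,180+y/3.3); z=d['depth'][int(u[1]),int(u[0])]
    q=cv2.undistortPoints(np.array([[u]]),d['intrinsics'],d['dist'])[0,0]
    p=d['tool_from_camera']@np.r_[q*z,z,1]; print((x,y),round(float(z),4),'tool',p[:3].round(4),'world',(T@p)[:3].round(4))
d=imaging.camera('scene');crop(d,250,150,120,110,6,'pics/s5.png')
E
```

```text
(350, 320) 0.169 tool [-0.0065 -0.0109 -0.0106] world [ 0.4654 -0.1095  0.0778]
(360, 340) 0.1621 tool [-0.0051 -0.0112 -0.0176] world [ 0.4647 -0.1081  0.0848]
(460, 320) 0.1701 tool [ 0.0073 -0.0105 -0.0095] world [ 0.4632 -0.0958  0.0767]
(450, 360) 0.1575 tool [ 0.0055 -0.0107 -0.0225] world [ 0.463  -0.0976  0.0897]
(440, 420) 0.1416 tool [ 0.0039 -0.011  -0.039 ] world [ 0.4626 -0.0994  0.1061]
(400, 300) 0.1865 tool [-0.0002 -0.007   0.0065] world [ 0.4684 -0.1025  0.0608]
(400, 270) 0.1851 tool [-0.0002 -0.0114  0.0063] world [ 0.4641 -0.1034  0.0609]
(375, 250) 0.1866 tool [-0.0037 -0.0136  0.0085] world [ 0.4627 -0.1072  0.0586]
(420, 290) 0.1855 tool [ 0.0025 -0.0086  0.006 ] world [ 0.4663 -0.1002  0.0613]
(240, 200) 0.2055 tool [-0.0245 -0.0148  0.0285] world [ 0.4659 -0.1278  0.0387]
(300, 220) 0.2066 tool [-0.0155 -0.0115  0.0287] world [ 0.4674 -0.1183  0.0385]
```

View pics/s5.png

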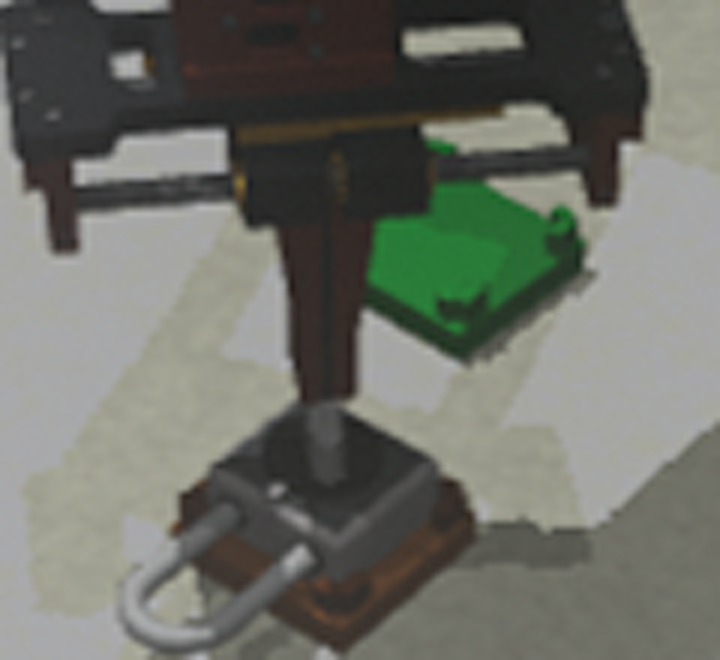

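The depth image and scene view agree: the fingertips really stand about 6–7 mm *behind* the reported TCP, not 22 mm ahead, so they closed above the bar. From here I use tip = TCP - 6 mm along the tool z. Reopening and going deeper in two steps.

>>> arm_command:
  increments:
    - [[0,0,0,0],[0,0,0,0],[0,0,0,0],[0,0,0,0],[0,0,0,0],[0,0,0.4,0],[0,0,0.4,0],[0,0,0.4,0],[0,0,0.3,0],[0,0,0,0]]
  gripper: 0.5

```text
time_s: 9.47
position: [0.4755, -0.1009, 0.0508]
tcp_rot: [3.118, 0.003, 1.762]
contact_force: [-0.7, 0.2, 0.3]
finger_gap: 0.0437
```

```bash
python3 - <<'E'
from h import *
go([.4743,-.101,.040],1.76)
d=cam('wrist'); crop(d,200,180,240,180,3.3,'pics/w6.png')
E
```

```text
t 9.47 pos [ 0.4755 -0.1009  0.0508] rot [3.118e+00 3.000e-03 1.762e+00] gap 0.0437 F [-0.7  0.2  0.3] | tool shift cm [ 0.02 -0.15  1.08] turn 0.002
```

View pics/w6.png

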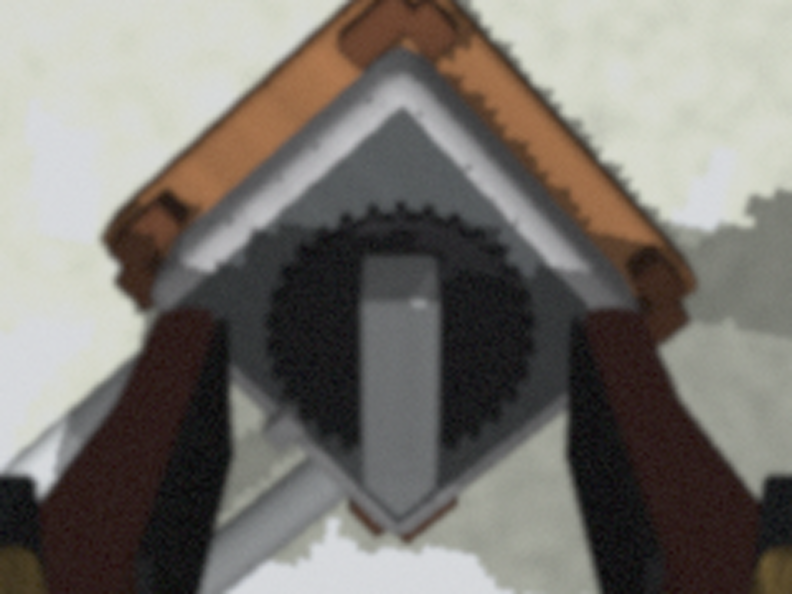

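The fingers straddle the bar centrally (bar at 400, pads at 228 and 570). Lowering 1 cm more, then closing.

>>> arm_command:
  increments:
    - [[0,-0.05,0.4,0],[0,-0.05,0.4,0],[0,0,0.2,0],[0,0,0,0],[0,0,0,0],[0,0,0,0],[0,0,0,0],[0,0,0,0],[0,0,0,0],[0,0,0,0]]

```text
time_s: 10.35
position: [0.4749, -0.1012, 0.04]
tcp_rot: [3.118, 0.003, 1.762]
contact_force: [0.3, 0.7, 0.7]
finger_gap: 0.0436
```

>>> arm_command:
  increments:
    - [[0,0,0,0],[0,0,0,0],[0,0,0,0],[0,0,0,0],[0,0,0,0],[0,0,0,0],[0,0,0,0],[0,0,0,0],[0,0,0,0],[0,0,0,0]]
  gripper: 0
  grip_force: 25

```text
time_s: 11.18
position: [0.4751, -0.1013, 0.0403]
tcp_rot: [3.117, 0.003, 1.762]
contact_force: [0.5, -0.0, -0.7]
finger_gap: 0.01
```

Bar gripped (gap 10.0 mm). Turning clockwise, first part.

>>> arm_command:
  increments:
    - [[0,0,0,0.06],[0,0,0,0.06],[0,0,0,0.06],[0,0,0,0.06],[0,0,0,0.06],[0,0,0,0.06],[0,0,0,0.06],[0,0,0,0.06],[0,0,0,0],[0,0,0,0]]

```text
time_s: 12.02
position: [0.475, -0.1015, 0.0404]
tcp_rot: [3.119, -0.008, 1.263]
contact_force: [1.3, 1.4, 0.3]
finger_gap: 0.0098
```

```bash
python3 - <<'E'
from h import *
go([.4748,-.101,.0402],.916);print(env.get_obs()['torque'])
E
```

```text
t 12.02 pos [ 0.475  -0.1015  0.0404] rot [ 3.119 -0.008  1.263] gap 0.0098 F [1.3 1.4 0.3] | tool shift cm [ 0.04 -0.04  0.02] turn 0.347
[-0.04061238  0.07405087  0.14833249]
```

>>> arm_command:
  increments:
    - [[0,0,0,0.06],[0,0,0,0.06],[0,0,0,0.06],[0,0,0,0.06],[0,0,0,0.05],[0,0,0,0.04],[0,0,0,0.01],[0,0,0,0],[0,0,0,0],[0,0,0,0]]

```text
time_s: 12.85
position: [0.4742, -0.1018, 0.0406]
tcp_rot: [3.123, -0.014, 0.926]
contact_force: [-0.8, 0.1, 1.1]
finger_gap: 0.0099
```

```bash
python3 - <<'E'
from h import *
go([.4748,-.101,.0402],.916);print(env.get_obs()['torque'])
E
```

```text
t 12.85 pos [ 0.4742 -0.1018  0.0406] rot [ 3.123 -0.014  0.926] gap 0.0099 F [-0.8  0.1  1.1] | tool shift cm [ 0.1  -0.    0.04] turn 0.01
[-0.17633006  0.13836417 -0.04563216]
```

Released, it will settle into the nearest notch. Opening in place, then rising.

>>> arm_command:
  increments:
    - [[0,0,0,0],[0,0,0,0],[0,0,0,0],[0,0,0,0],[0,0,0,0],[0,0,-0.8,0],[0,0,-0.8,0],[0,0,-0.8,0],[0,0,-0.8,0],[0,0,-0.8,0]]
  gripper: 0.85

```text
time_s: 13.68
position: [0.4727, -0.1013, 0.0831]
tcp_rot: [3.125, -0.013, 0.929]
contact_force: [-0.8, -0.4, -0.4]
finger_gap: 0.0727
```

```bash
python3 - <<'E'
from h import *
go([.4748,-.101,.0402],.916)
d=cam('wrist'); crop(d,200,180,240,180,3.3,'pics/w7.png')
import pickle; pickle.dump(d,open('w7.pkl','wb'))
E
```

```text
t 13.68 pos [ 0.4727 -0.1013  0.0831] rot [ 3.125 -0.013  0.929] gap 0.0727 F [-0.8 -0.4 -0.4] | tool shift cm [0.09 0.08 4.3 ] turn 0.013
```

View pics/w7.png

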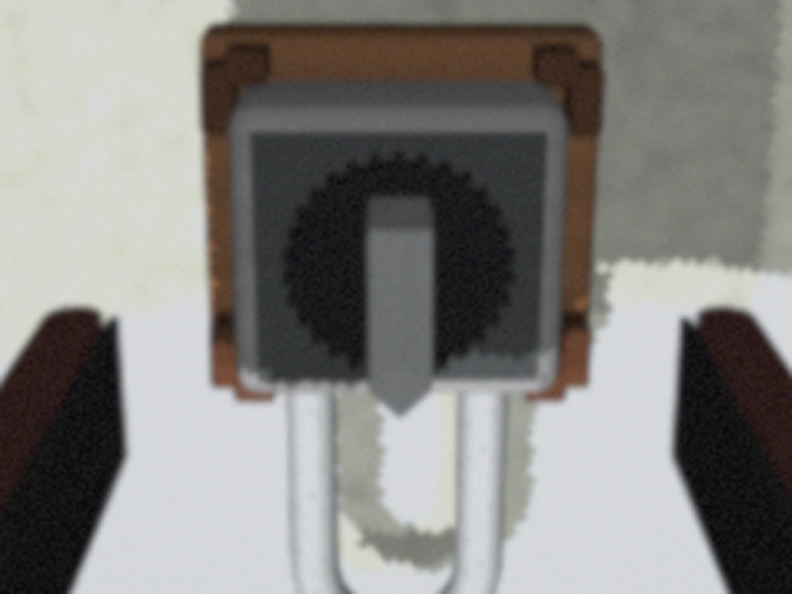

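The dial nose now points straight at the shackle end and nub (bar vertical at 400, nose at (400,412)), shackle shut. Moving along to the shackle legs.

>>> arm_command:
  increments:
    - [[0.02,0.9,0,0],[0.02,0.9,0,0],[0.02,0.9,0,0],[0.02,0.9,0.3,0],[0.02,0.9,0.6,0],[0,0.7,0.8,0],[0,0,0.8,0],[0,0,0.8,0],[0,0,0.3,0],[0,0,0,0]]

```text
time_s: 14.57
position: [0.5228, -0.1366, 0.0451]
tcp_rot: [3.122, -0.014, 0.928]
contact_force: [-0.6, 0.9, -0.2]
finger_gap: 0.0746
```

```bash
python3 - <<'E'
from h import *
go([.5157,-.1327,.010],.916)
d=cam('wrist'); crop(d,200,180,240,180,3.3,'pics/w8.png')
print(imaging.landmark_of('shackle_grip','wrist')[:1],imaging.landmark_of('nub','wrist')[:1])
E
```

```text
t 14.57 pos [ 0.5228 -0.1366  0.0451] rot [ 3.122 -0.014  0.928] gap 0.0746 F [-0.6  0.9 -0.2] | tool shift cm [-0.17 -0.87  3.5 ] turn 0.012
[{'at': [317.0, 150.0], 'confidence': 0.38}] [{'at': [318.3, 207.3], 'confidence': 0.77}]
```

View pics/w8.png

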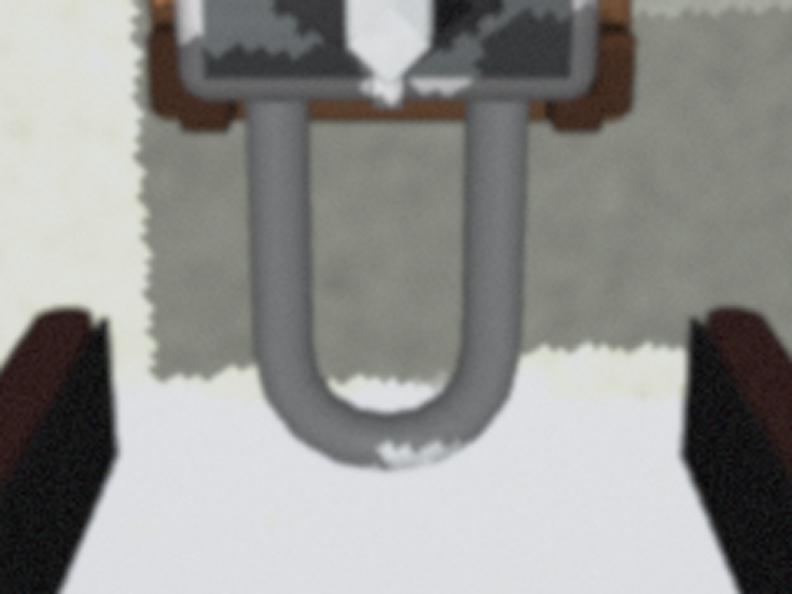

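>>> arm_command:
  increments:
    - [[-0.05,-0.3,0.2,0],[-0.05,-0.3,0.4,0],[-0.05,-0.25,0.5,0],[0,0,0.6,0],[0,0,0.6,0],[0,0,0.6,0],[0,0,0.4,0],[0,0,0,0],[0,0,0,0],[0,0,0,0]]

```text
time_s: 15.55
position: [0.5157, -0.132, 0.0108]
tcp_rot: [3.119, -0.015, 0.929]
contact_force: [0.1, 0.1, -0.2]
finger_gap: 0.0744
```

```bash
python3 - <<'E'
from h import *
go([.5157,-.1327,.010],.916)
d=cam('wrist'); crop(d,200,180,240,180,3.3,'pics/w9.png')
E
```

```text
t 15.55 pos [ 0.5157 -0.132   0.0108] rot [ 3.119 -0.015  0.929] gap 0.0744 F [ 0.1  0.1 -0.2] | tool shift cm [-0.06  0.04  0.08] turn 0.013
```

View pics/w9.png

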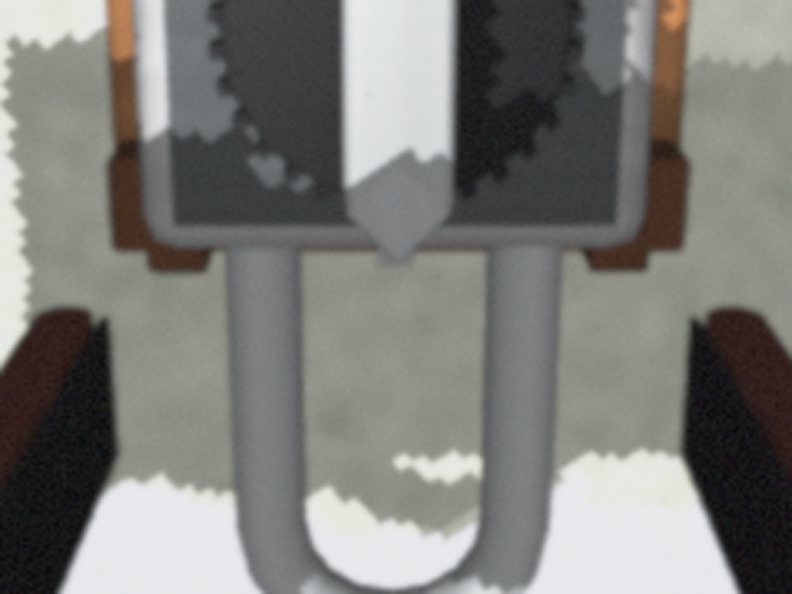

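Fingers straddle both straight legs (at columns 265 and 522). Closing.

>>> arm_command:
  increments:
    - [[0,0,0,0],[0,0,0,0],[0,0,0,0],[0,0,0,0],[0,0,0,0],[0,0,0,0],[0,0,0,0],[0,0,0,0],[0,0,0,0],[0,0,0,0]]
  gripper: 0.2
  grip_force: 25

```text
time_s: 16.43
position: [0.5168, -0.1325, 0.0119]
tcp_rot: [3.116, -0.016, 0.929]
contact_force: [0.7, 0.0, -0.4]
finger_gap: 0.039
```

Gripped (39 mm). Pulling along the tool's +y.

>>> arm_command:
  increments:
    - [[0,0.2,0,0],[0,0.25,0,0],[0,0.25,0,0],[0,0.25,0,0],[0,0.25,0,0],[0,0.25,0,0],[0,0.25,0,0],[0,0.15,0,0],[0,0,0,0],[0,0,0,0]]

```text
time_s: 17.27
position: [0.5285, -0.1414, 0.0111]
tcp_rot: [3.127, -0.015, 0.927]
contact_force: [-1.7, 3.3, 0.6]
finger_gap: 0.0393
```

```bash
python3 - <<'E'
from h import *
go([.5168+.016*.793,-.1325-.016*.609,.010],.916)
d=cam('wrist'); crop(d,200,180,240,180,3.3,'pics/w10.png')
E
```

```text
t 17.27 pos [ 0.5285 -0.1414  0.0111] rot [ 3.127 -0.015  0.927] gap 0.0393 F [-1.7  3.3  0.6] | tool shift cm [-0.01  0.13  0.12] turn 0.011
```

View pics/w10.png

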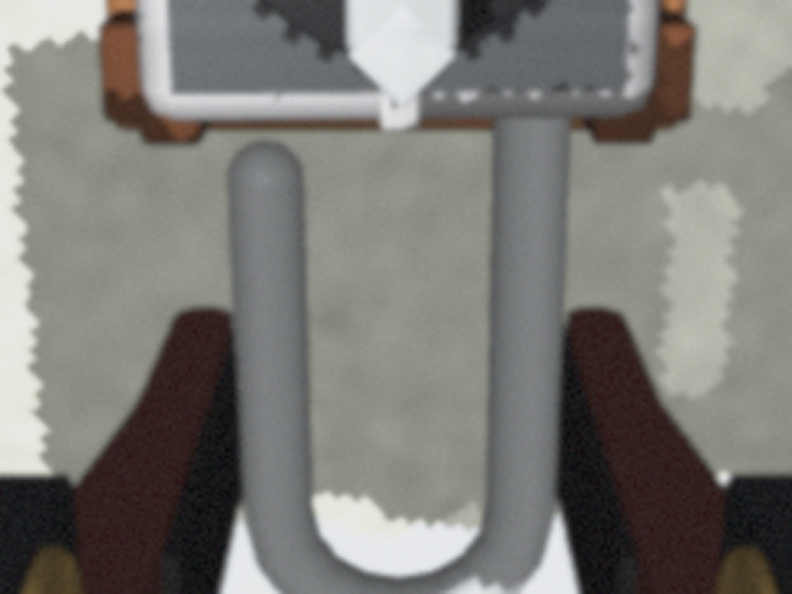

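The shackle is moving out: the left leg end is clear of the case at (265,145). Travel is about 14.7 mm, so I'll pull a little more to reach the stop.

>>> arm_command:
  increments:
    - [[0,0.15,0,0],[0,0.15,0,0],[0,0.1,0,0],[0,0.05,0,0],[0,0.05,0,0],[0,0,0,0],[0,0,0,0],[0,0,0,0],[0,0,0,0],[0,0,0,0]]

```text
time_s: 18.15
position: [0.5303, -0.143, 0.0107]
tcp_rot: [3.132, -0.015, 0.927]
contact_force: [-2.3, 3.6, 2.0]
finger_gap: 0.0392
```

```bash
python3 - <<'E'
from h import *
go([.5168+.016*.793,-.1325-.016*.609,.010],.916)
d=cam('wrist'); crop(d,200,180,240,180,3.3,'pics/w11.png')
E
```

```text
t 18.15 pos [ 0.5303 -0.143   0.0107] rot [ 3.132 -0.015  0.927] gap 0.0392 F [-2.3  3.6  2. ] | tool shift cm [ 0.01 -0.11  0.07] turn 0.011
```

View pics/w11.png

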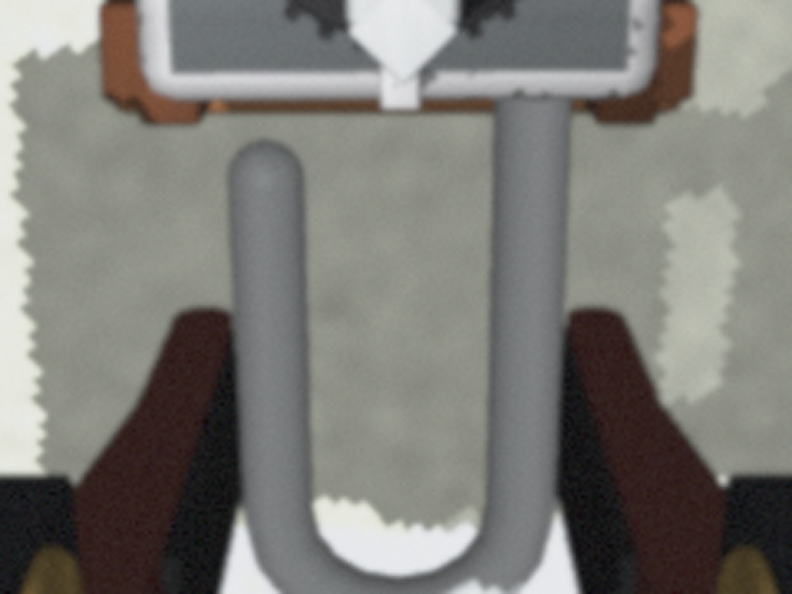

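The shackle is at its stop: total hand travel about 17 mm including nest play, no slip in the grip. The nose meets the nub at (400,80). Releasing, then regripping on the case sides so the lift carries no tilting moment.

>>> arm_command:
  increments:
    - [[0,0,0,0],[0,0,0,0],[0,0,0,0],[0,0,0,0],[0,0,-1.2,0],[0,0,-1.2,0],[0,0,-1.2,0],[0,0,-1.2,0],[0,0,-1.2,0],[0,0,-0.6,0]]
  gripper: 0.95

```text
time_s: 19.03
position: [0.5351, -0.1482, 0.0834]
tcp_rot: [3.118, -0.015, 0.929]
contact_force: [0.2, 0.0, 0.4]
finger_gap: 0.0834
```

```bash
python3 - <<'E'
from h import *
go([.475,-.1013,.012],.916)
E
```

```text
t 19.03 pos [ 0.5351 -0.1482  0.0834] rot [ 3.118 -0.015  0.929] gap 0.0834 F [0.2 0.  0.4] | tool shift cm [ 0.05 -7.78  6.96] turn 0.013
```

>>> arm_command:
  increments:
    - [[0,-1.0,0,0.01],[0,-1.0,0,0],[0,-1.0,0,0],[0,-1.0,0,0],[0,-1.0,0,0],[0,-1.0,0,0],[0,-1.0,0,0],[0,-0.4,0,0],[0,0,0,0],[0,0,0,0]]

```text
time_s: 19.87
position: [0.4668, -0.097, 0.0812]
tcp_rot: [3.12, -0.014, 0.919]
contact_force: [0.0, -0.0, 0.2]
finger_gap: 0.0832
```

```bash
python3 - <<'E'
from h import *
d=cam('wrist'); crop(d,200,180,240,180,3.3,'pics/w12.png')
f=lambda x,y,z: atz(d,(200+x/3.3,180+y/3.3),z)
import pickle; pickle.dump(d,open('w12.pkl','wb'))
go([.475,-.1013,.012],.916)
E
```

```text
t 19.92 pos [ 0.4669 -0.0971  0.0812] rot [ 3.12  -0.014  0.919] gap 0.0834 F [-0.   0.9  0.1] | tool shift cm [0.06 0.74 6.94] turn 0.003
```

View pics/w12.png

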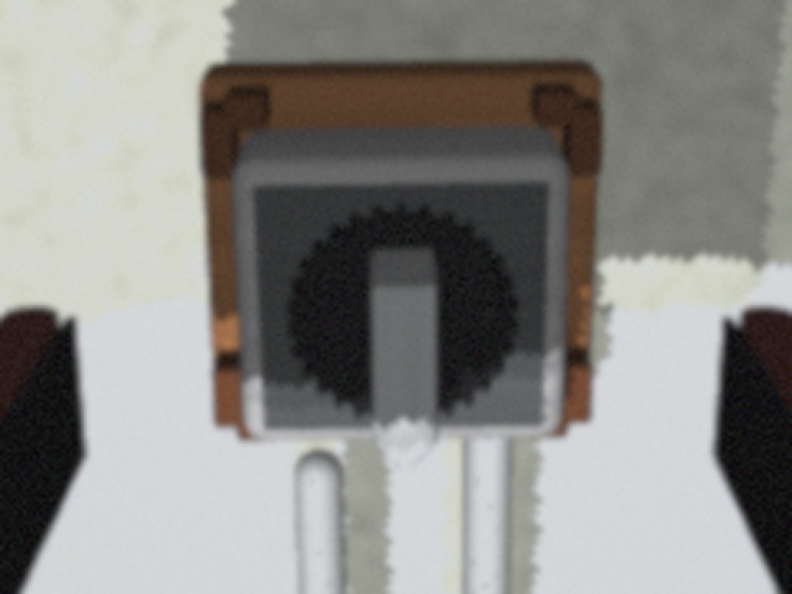

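The dial is on the nub, the shackle is open (free leg end at (318,455)), and the lock is seated. Descending over the case sides.

>>> arm_command:
  increments:
    - [[0.02,0.25,0,0],[0.02,0.25,0,0],[0.02,0.2,0.6,0],[0,0,0.9,0],[0,0,0.9,0],[0,0,0.9,0],[0,0,0.9,0],[0,0,0.8,0],[0,0,0,0],[0,0,0,0]]

```text
time_s: 20.75
position: [0.4775, -0.1033, 0.0248]
tcp_rot: [3.119, -0.014, 0.917]
contact_force: [-0.4, -0.3, 0.2]
finger_gap: 0.0833
```

```bash
python3 - <<'E'
from h import *
go([.475,-.1013,.012],.916)
d=cam('wrist'); crop(d,200,180,240,180,3.3,'pics/w13.png')
E
```

```text
t 20.75 pos [ 0.4775 -0.1033  0.0248] rot [ 3.119 -0.014  0.917] gap 0.0833 F [-0.4 -0.3  0.2] | tool shift cm [-0.01 -0.34  1.27] turn 0.001
```

View pics/w13.png

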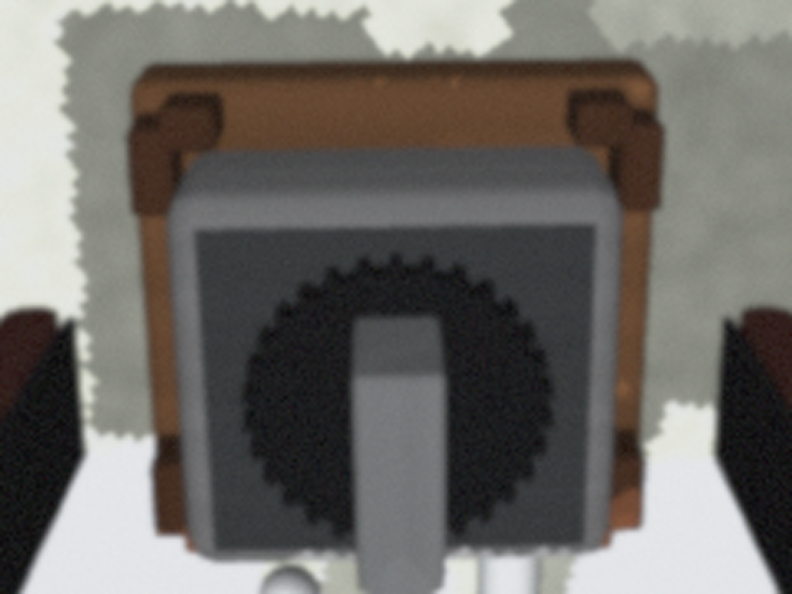

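>>> arm_command:
  increments:
    - [[0,-0.15,0.4,0],[0,-0.15,0.4,0],[0,0,0.3,0],[0,0,0,0],[0,0,0,0],[0,0,0,0],[0,0,0,0],[0,0,0,0],[0,0,0,0],[0,0,0,0]]

```text
time_s: 21.63
position: [0.4763, -0.1015, 0.0144]
tcp_rot: [3.116, -0.015, 0.918]
contact_force: [-0.3, -0.5, -0.3]
finger_gap: 0.0831
```

>>> arm_command:
  increments:
    - [[0,0,0,0],[0,0,0,0],[0,0,0,0],[0,0,0,0],[0,0,0,0],[0,0,0,0],[0,0,0,0],[0,0,0,0],[0,0,0,0],[0,0,0,0]]
  gripper: 0.3
  grip_force: 40

```text
time_s: 22.47
position: [0.4764, -0.1016, 0.0146]
tcp_rot: [3.115, -0.015, 0.918]
contact_force: [-0.4, 0.7, 0.2]
finger_gap: 0.0558
```

```bash
python3 - <<'E'
from h import *
go([.475,-.1013,.012],.916)
d=cam('scene'); crop(d,250,150,120,110,6,'pics/s14.png')
E
```

```text
t 22.47 pos [ 0.4764 -0.1016  0.0146] rot [ 3.115 -0.015  0.918] gap 0.0558 F [-0.4  0.7  0.2] | tool shift cm [-0.07 -0.14  0.25] turn 0.002
```

View pics/s14.png

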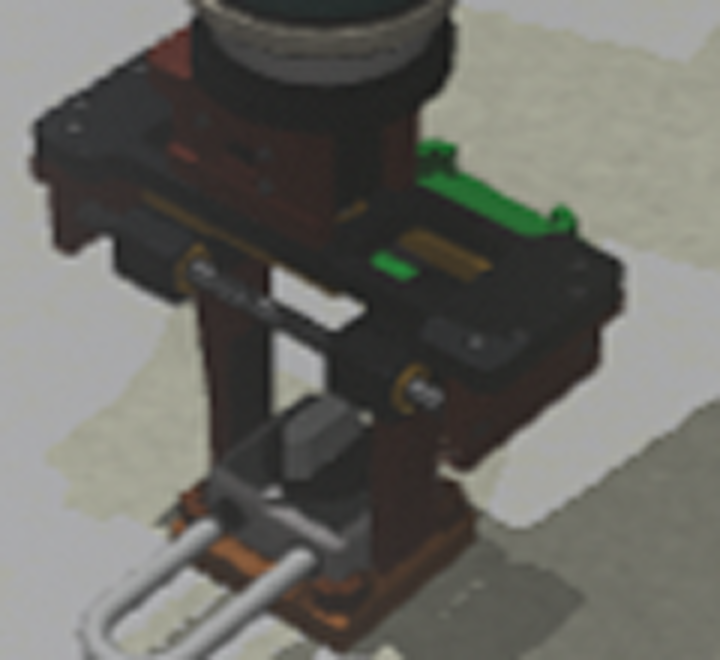

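The case is gripped (55.8 mm ≈ 56), shackle out. Lifting.

>>> arm_command:
  increments:
    - [[0,0,-0.5,0],[0,0,-1.2,0],[0,0,-1.4,0],[0,0,-1.4,0],[0,0,-1.4,0],[0,0,-1.4,0],[0,0,-1.4,0],[0,0,-1.4,0],[0,0,-1.2,0],[0,0,-0.5,0]]

```text
time_s: 23.35
position: [0.4675, -0.0992, 0.1364]
tcp_rot: [3.127, -0.012, 0.917]
contact_force: [0.4, 0.2, -2.7]
finger_gap: 0.0559
```

```bash
python3 - <<'E'
from h import *
go([.572,.227,.135],.916)
d=cam('scene'); crop(d,220,100,180,150,4.4,'pics/s15.png')
E
```

```text
t 23.35 pos [ 0.4675 -0.0992  0.1364] rot [ 3.127 -0.012  0.917] gap 0.0559 F [ 0.4  0.2 -2.7] | tool shift cm [ 32.25 -11.55   0.36] turn 0.001
```

View pics/s15.png

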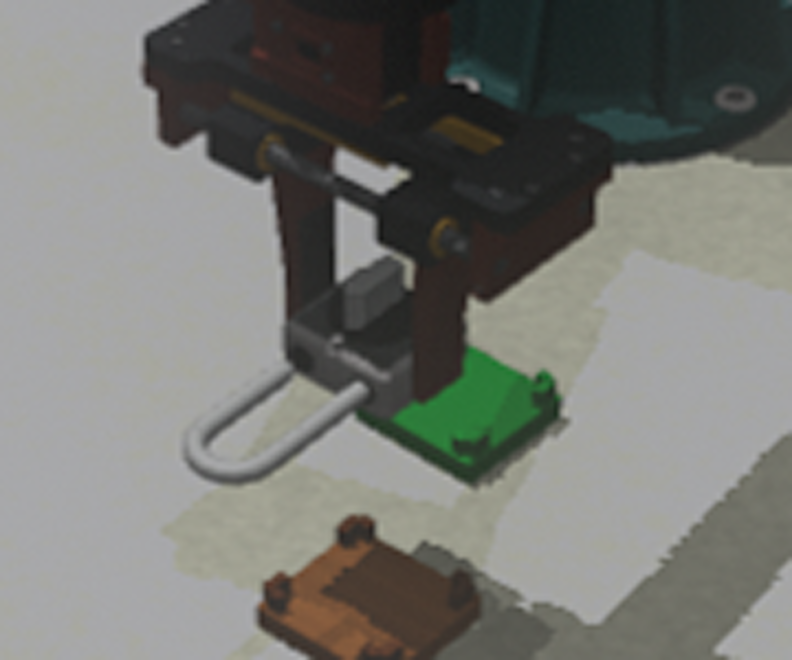

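The lock is held level above the empty wooden nest, shackle open. Carrying it to the tray.

>>> arm_command:
  increments:
    - [[0.8,-0.3,0,0],[1.4,-0.5,0,0],[1.8,-0.65,0,0],[1.8,-0.65,0,0],[1.8,-0.65,0,0],[1.8,-0.65,0,0],[1.8,-0.65,0,0],[1.8,-0.65,0,0],[1.8,-0.65,0,0],[1.8,-0.65,0,0]]

```text
time_s: 24.23
position: [0.5169, 0.0787, 0.1295]
tcp_rot: [3.138, -0.006, 0.909]
contact_force: [0.7, -0.8, -2.6]
finger_gap: 0.0561
```

```bash
python3 - <<'E'
from h import *
go([.572,.227,.135],.916)
E
```

```text
t 24.23 pos [0.5169 0.0787 0.1295] rot [ 3.138 -0.006  0.909] gap 0.0561 F [ 0.7 -0.8 -2.6] | tool shift cm [15.09 -4.76 -0.48] turn -0.007
```

>>> arm_command:
  increments:
    - [[1.8,-0.55,-0.1,0],[1.8,-0.55,-0.1,0],[1.8,-0.55,-0.1,0],[1.8,-0.55,-0.1,0],[1.8,-0.55,-0.1,0],[1.8,-0.55,-0.1,0],[1.4,-0.45,-0.1,0],[1.0,-0.35,-0.1,0],[0.6,-0.2,0,0],[0.2,-0.1,0,0]]

```text
time_s: 25.07
position: [0.5616, 0.2322, 0.126]
tcp_rot: [-3.13, 0.007, 0.913]
contact_force: [0.6, -0.5, -2.7]
finger_gap: 0.0555
```

```bash
python3 - <<'E'
from h import *
go([.572,.227,.135],.916)
E
```

```text
t 25.07 pos [0.5616 0.2322 0.126 ] rot [-3.13   0.007  0.913] gap 0.0555 F [ 0.6 -0.5 -2.7] | tool shift cm [ 0.22  1.13 -0.92] turn -0.003
```

>>> arm_command:
  increments:
    - [[0.05,0.3,-0.3,0],[0.05,0.3,-0.3,0],[0.05,0.3,-0.3,0],[0,0.1,-0.1,0],[0,0,0,0],[0,0,0,0],[0,0,0,0],[0,0,0,0],[0,0,0,0],[0,0,0,0]]

```text
time_s: 25.9
position: [0.5704, 0.2227, 0.1369]
tcp_rot: [-3.13, 0.009, 0.909]
contact_force: [0.6, -0.3, -1.3]
finger_gap: 0.0559
```

```bash
python3 - <<'E'
from h import *
go([.572,.227,.135],.916)
d=cam('wrist'); a=d['frame'][150:390,160:480,::-1]
e=cam('scene'); b=e['frame'][170:410,380:620,::-1]
cv2.imwrite('pics/f16.png',np.hstack([cv2.resize(a,(440,330)),cv2.resize(b,(330,330))]))
t=cam('top'); cv2.imwrite('pics/t16.png',t['frame'][:,:,::-1])
r=imaging.landmark_of('lock_center','top')[:1];print(r)
for x in r: print(atz(t,x['at'],.145))
r=imaging.landmark_of('lock_center','scene')[:1];print(r)
for x in r: print(atz(e,x['at'],.145))
go([.572,.227,.135],.916); print(env.get_obs()['qd'].round(4))
E
```

```text
t 25.9 pos [0.5704 0.2227 0.1369] rot [-3.13   0.009  0.909] gap 0.0559 F [ 0.6 -0.3 -1.3] | tool shift cm [ 0.44 -0.13  0.19] turn -0.007
[]
[{'at': [500.0, 224.7], 'confidence': 0.6}]
[0.56906261 0.22542794 0.145     ]
t 26.15 pos [0.5704 0.2228 0.1368] rot [-3.13   0.009  0.91 ] gap 0.0559 F [-0.2  1.2 -2. ] | tool shift cm [ 0.43 -0.13  0.18] turn -0.006
[ 0.0014 -0.0007 -0.0015 -0.0005  0.0011  0.0005]
```

View pics/f16.png

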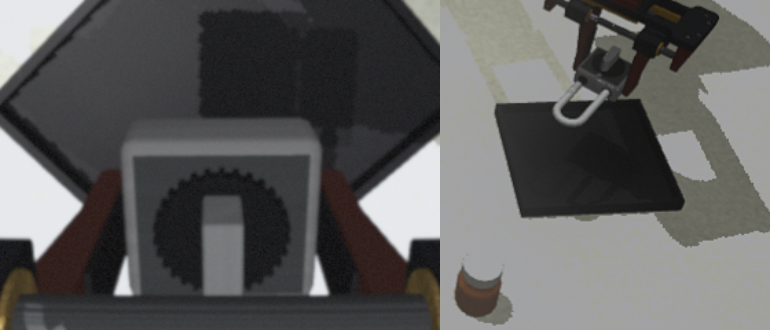

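View pics/t16.png

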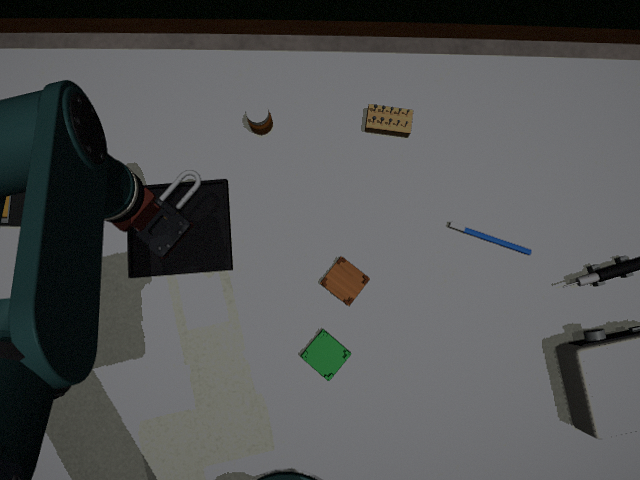

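The lock is level over the tray middle (about 5 mm off, centre about 0.148 m high), dial bar straight, shackle extended, arm at rest. Bystanders are in their places. Handing in.

```bash
python3 -c "
from bench import workorder
print(workorder.close_job())"
```

```text
the job is handed in; nothing more can be done
None
```

I turned the dial two clicks clockwise to the nub and pulled the shackle to its stop with the lock in the nest. I then regripped on the case sides and handed in, holding the lock still over the tray. `close_job` gave no verdict.

**Last checks**
- **Position:** the TCP was at (0.570, 0.223), about 5 mm from the measured tray centre (0.572, 0.227). The scene network put the lock at (0.569, 0.225). Case centre is about 0.148 m above the bench, inferred from the grip height rather than measured directly.
- **Hold:** the opening was 55.9 mm on the 56 mm case, joint speeds were near zero, and the tool was tilted about 0.015 rad.
- **Dial and shackle:** in the last wrist view the dial bar is in line with the case. The hand pulled the shackle about 17 mm including nest play, and it still looked extended in the last scene picture. I did not measure its opening again after lifting.
- **Bystanders:** jar, bur block and brush look unmoved in the final top view. I did not remeasure them.

**What failed or disagreed**
- **First pinch:** my first try at the dial closed on air above the bar. The pictures and depth put the fingertips about 6–7 mm behind the reported TCP, not 22 mm ahead as stated. Using the measured offset, every later grip held.
- **Lock position:** the fixed cameras' network points for the lock differed from the wrist camera by up to about 8 mm. I used the wrist measurements, which fitted the given sizes.
- **Final top view:** the network found no lock there, because the gripper hid it.

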